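Hold the notched window plate label up over the light pad

TASK

Three clear acrylic window plates stand on edge in the slotted grey bin: lift out the one with the notched corner, gripping it by its clear end, not by the frosted end that the notch marks. Finish while still holding it in the air with its frosted end over the middle of the light pad, about 10 to 20 cm above it, the plate tipped so that its label side looks upward at about 45 degrees or flatter, steady and held by the gripper alone. Leave the two plain plates in their slots and do not disturb anything else on the bench.

Things in the scene. Friction and masses are not known exactly. Their poses are not given: they have to be found in the camera images.
- plate: Clear acrylic plate on edge, about 40 g: 100 mm long (x), 8 thick (y), 44 tall (z). Origin: middle of its lower edge, 5 mm above the bench. The 30 mm at its +x end are frosted white, the other 70 mm clear. The frosted end's top corner has a 12 x 12 mm notch. +y is the label side: seen from there, notch at the top, the frosted end is on the left.
- frosted_end (a point): middle of the notched plate's frosted end, 35 mm along the plate's +x and 18 mm above its lower edge; axes as the plate's. Here, on the +y face only, is a white label 24 x 22 mm with dark bars
- blank_a: plain clear plate, same size and axes as the notched one, but without notch, frosting or label; stands in another slot
- blank_b: second plain clear plate, as blank_a
- bin: Shallow grey bin, fixed, at any yaw: 190 mm (x) x 140 (y), walls 30 tall, 5 thick, floor 5. Origin: centre of its underside. Three slots along y at x = -56, 0, 56 mm, 11 mm wide between ribs 16 mm tall; a plate stands loosely in each, tops 49 mm above the bench, 48 mm between neighbours (open the gripper to 50 mm or less). A plate must rise over 30 mm to clear the walls.
- pad: light pad: flat square plate with a bright white top, 150 x 150 mm, 13 mm tall, fixed to the bench. Origin: centre of its underside
- pad_top (a point): centre of the light pad's white top, 13 mm above the bench
- model_car: green toy racing car, 85 x 46 mm, 35 mm tall; bystander, leave alone. Origin: centre of its underside
- tape_roll: roll of brown tape lying flat, 90 mm across, 25 mm tall; bystander, leave alone. Origin: centre of its underside
- screwdriver: screwdriver lying flat; bystander, leave alone. Origin: on the bench under its middle
- flux_jar: small amber jar, 44 mm across, 45 mm tall; bystander, leave alone. Origin: centre of its underside
- solder_spool: grey wire spool standing on end, 52 mm across, 38 mm tall; bystander, leave alone. Origin: centre of its underside
- parts_box: closed clear box 90 x 60 mm, 30 mm tall; bystander, leave alone. Origin: centre of its underside
There are look-alikes about, which are no part of the job. Several things look just like the bin: the one meant starts farthest from the robot's base.

How it is judged:
On the way:
1. the notched plate is lifted clear of the bin, held by the fingers (height (world z) of plate above 0.055 m and contact force between the fingers and plate above 0.5 N), for 0.2 s.
At the end, for the whole second after the job is handed in: Fingers alone hold the plate still (<30 mm/s) by its clear part; frosted end within 50 mm of the pad centre in plan and 80-220 mm above its top; label side within 55 deg of straight up. Plain plates in their slots (moved <25 mm, tilt <0.3 rad); bystanders moved <40 mm (horizontal distance between frosted_end and pad_top below 0.05 m and z of frosted_end in the frame of pad_top between 0.08 and 0.22 m and angle between plate's own y axis and vertical below 0.96 rad and contact force between the fingers and plate above 0.5 N and x of the grasp point in the frame of plate below 0.015 m and contact force between plate and pad below 0.1 N and contact force between plate and bin below 0.1 N and contact force between plate and blank_a below 0.1 N and contact force between plate and blank_b below 0.1 N and linear speed of plate below 0.03 m/s and distance of each of blank_a, blank_b from where it was at the start of the episode below 0.025 m and angle between each of blank_a, blank_b's own z axis and vertical below 0.3 rad and distance of each of model_car, tape_roll, screwdriver, flux_jar, solder_spool, parts_box from where it was at the start of the episode below 0.04 m); the arm keeps its last pose, push and grip.
It fails at once if the plate is gripped by its frosted end (pads centred more than 15 mm from its middle towards that end) (contact force between the fingers and plate above 1 N and x of the grasp point in the frame of plate above 0.015 m).
It fails at once if a plain plate is pulled from its slot or knocked (moved over 25 mm) (distance of any of blank_a, blank_b from where it was at the start of the episode above 0.025 m).
It fails at once if a bystander is disturbed (moved over 40 mm) (distance of any of model_car, tape_roll, screwdriver, flux_jar, solder_spool, parts_box from where it was at the start of the episode above 0.04 m).
It also fails if it takes over 35 s, if anything falls off the work surface, if the arm or the gripper's body presses on something with over 40 N, if the wrist force passes 120 N, or if a joint passes its speed limit or range.

ROBOT

A 7-joint arm with a two-finger parallel gripper is mounted at the origin on the work surface. World frame = base frame: x ahead of the robot, y to its left, z up, the work surface at z = 0. Lengths are in m, angles in rad, forces in N, time in s.
With the tool pointing down it reaches from about 0.425 to 0.875 m from the base axis. Payload 4.7 kg.
Tool frame: the origin (TCP) lies midway between the tips of the shut fingers; the grasp point (between the pads) lies bot.grasp_offset behind it (bot.grasp_offset is the distance from the TCP to the grasp point, in m); z points along the fingers, y is the direction in which the jaws open and shut (so a half turn about z gives the same grasp; the last joint's range is limited). The gripper opens to 87 mm and grips with 3 to 60 N. Pads are 19 mm wide; open, the fingers measure 117 mm over their backs; the gripper's body (75 mm by 190 mm) begins 51 mm behind the grasp point.
Start: joints at [-1.129, 0.321, -0.07, 1.45, 0.023, 1.371, -0.057], TCP at [0.27, 0.591, 0.223] pointing down, gripper open.
Joint ranges: [-2.86, 2.86], [-0.3, 2.09], [-1.38, 1.24], [0.06, 2.45], [-1.56, 4.7], [0.09, 2.05], [-2.69, 2.69]. Speed limits (rad/s): [2.57, 2.57, 3.14, 3.14, 3.14, 3.14, 3.14].

INTERFACE

Orientations are given as [roll, pitch, yaw] about the fixed x, y, z axes, in that order (R = Rz(yaw) Ry(pitch) Rx(roll)).
In Python, from workcell import bot gives the robot as it stands.
- The arm moves only by the tool move_arm, never from a script. Its argument "rows" is text: rows parted by semicolons, each of 6 numbers parted by spaces: the shift along the tool's x, y, z as a fraction of full scale, then the turn, a rotation vector about the tool's x, y, z as a fraction of full scale. In form: tx ty tz wx wy wz; .... A call has 1 to 12 rows; each row shifts and turns the pose as measured when the row begins, along the tool's axes as they then stand; what a row does not reach is not made up. Full scale, the value 1, is 20 mm for a shift and 60 degrees for a turn. A row lasts 1/8 s, in which the tool goes at most 62.5 mm and 10.7 degrees, less where a joint would pass 70% of its speed; a pose out of reach is approached as far as the arm can. A call with a number of a shift or a turn outside -1 to 1 is refused whole. A call with a gripper value outside its range is refused whole. "claw" is the opening, from -1 (shut) to 1 (fully open), set as the call begins (left out, the last holds). The fingers move at their own pace and stop on an object; "newtons" is the grip in N (left out, the last holds). Time passes only in rows, so rows that do not move let the fingers close. It gives the time, the measured TCP pose, the force and the opening at its end, in the units of the state.
- bot.state(): the state, without advancing time (a new reading comes with each control period).
- bot.get_image(name): name is "side" or "top"; returns a dict with "image" (480x640x3 uint8, red, green, blue), "camera_matrix" (3x3 intrinsics, pixels), "distortion" ([k1, k2, p1, p2, k3] as OpenCV has them; the pictures are not rectified), "T" (4x4, takes a point from camera to world coordinates). Camera axes: x right, y down, z forward; pixel columns grow to the right and rows downward; lengths in m; the calibration is good to about 2 mm. A picture is of the moment at which its call begins. There is no depth.
- bot.job_done(): hands the job in, once; it reports no verdict.
The state is a dict: "time": time; "qpos": joint angles; "qd": joint speeds; "effort": joint torques, N m; "eef_pos": TCP position; "tcp_rot": TCP orientation; "ft_force": force on the tool from outside, world axes, zero at the start; "ft_torque": the same for the moment, N m; "finger_gap": finger opening in m.
Only numpy, scipy, OpenCV 4.12 (cv2) and the standard library are available. Lean on these libraries where they do the work, as an engineer would, in place of code of your own. Each camera call takes 0.05 s, during which the arm holds its last target. There are 200 camera calls.

## Working session

There is one attempt and no reset: what is moved stays moved. The work goes in short steps, Python scripts to look and compute and a tool call to move; the robot and the scene stay as the last step left them, time stands still between calls to the robot, and variables do not carry over. Pictures are saved under pics/ and viewed, about 8 in all and at most 12, crops included, and the job is handed in when it is done.

Besides the shell and the picture viewer there is one more tool, called after "Request:" as name(argument=value, ...), one argument or row to a line, values as JSON. move_arm: Moves the arm, as the interface text tells. Shift numbers are shares of 20 mm and turn numbers shares of 60 degrees, none past 1 either way. Its arguments: {"type":"object","properties":{"rows":{"type":"string"},"claw":{"type":"number"},"newtons":{"type":"number"}},"required":["rows"]}

```bash
mkdir -p pics; python3 - <<'E'
from workcell import bot
import cv2,pickle
for n in("top","side"):
    d=bot.get_image(n);cv2.imwrite(f"pics/{n}0.png",d["image"][:,:,::-1]);pickle.dump(d,open(f"{n}0.pkl","wb"))
    print(n,d["camera_matrix"],d["distortion"],d["T"])
s=bot.state();print(s,bot.grasp_offset)
E
```

```text
top [[495.95724267   0.         321.43706077]
 [  0.         495.95724267 238.42452897]
 [  0.           0.           1.        ]] [-0.02425862  0.          0.          0.          0.        ] [[-0.02090272 -0.98144032  0.1906252   0.31534999]
 [-0.99975948  0.01925281 -0.01050335 -0.00536272]
 [ 0.00663834 -0.1907989  -0.9816067   1.08785276]
 [ 0.          0.          0.          1.        ]]
side [[487.19943719   0.         319.87539373]
 [  0.         487.19943719 237.25746032]
 [  0.           0.           1.        ]] [-0.02040921  0.          0.          0.          0.        ] [[ 0.97386507 -0.18381381  0.13341406  0.36620159]
 [-0.22640324 -0.73876827  0.63479368 -0.83857472]
 [-0.01812177 -0.64840876 -0.76107666  1.02322439]
 [ 0.          0.          0.          1.        ]]
{'time': 0.1, 'qpos': array([-1.12890287,  0.32171048, -0.0700884 ,  1.45155164,  0.02258357,
        1.37079705, -0.05689485]), 'qd': array([ 0.00251574, -0.00189244,  0.0005124 , -0.00331901,  0.00021756,
       -0.00021455, -0.00103844]), 'effort': array([-7.00088094e-04, -4.92568016e+01, -4.06004721e-01, -3.13399816e+01,
       -6.40825205e-02,  3.93620844e-02,  7.55958786e-05]), 'eef_pos': array([0.26949341, 0.59095801, 0.22159652]), 'tcp_rot': array([-3.13991456e+00,  7.64055009e-05,  2.71383244e+00]), 'ft_force': array([-0.20485142, -0.25393937, -0.25703024]), 'ft_torque': array([ 0.01388326, -0.0099156 ,  0.03053641]), 'finger_gap': 0.08678093180651807} 0.0187
```

View pics/top0.png

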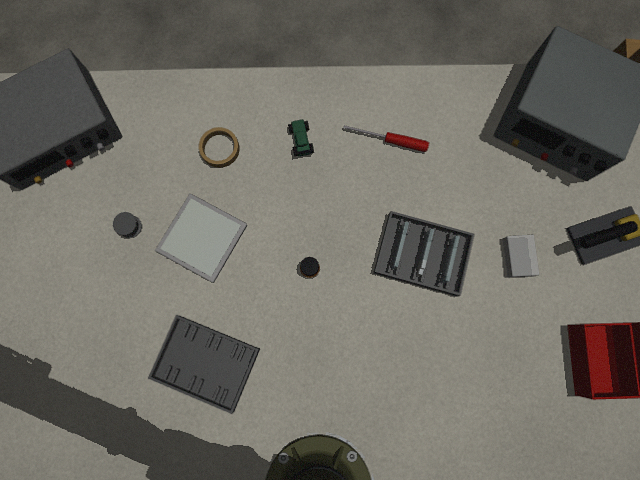

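View pics/side0.png

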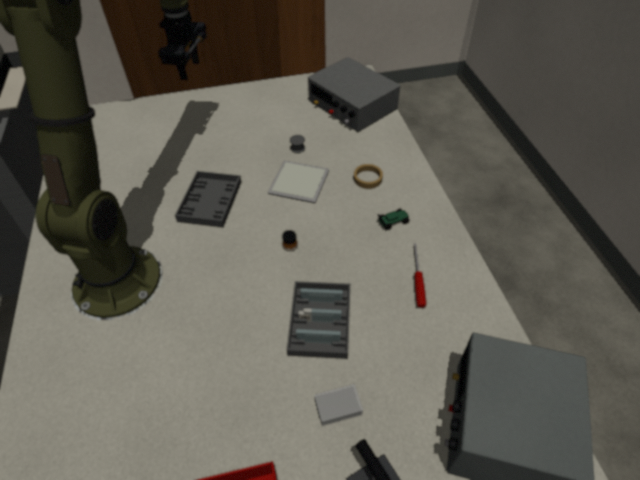

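The bin candidates in the top view are the full one at (422,253) and an empty look-alike at (205,363). The full one is farther from the base, so it is the one meant. The plates in it are at about x=400, 425 and 450. The middle one seems frosted near (421,268), so I'll check that in a close crop.

```bash
python3 - <<'E'
import pickle,cv2,numpy as np
a=pickle.load(open("top0.pkl","rb"))["image"][205:300,365:480,::-1]
b=pickle.load(open("side0.pkl","rb"))["image"][275:365,280:360,::-1]
a=cv2.resize(a,None,fx=4,fy=4,interpolation=cv2.INTER_CUBIC);b=cv2.resize(b,None,fx=4,fy=4,interpolation=cv2.INTER_CUBIC)
o=np.zeros((380,790,3),np.uint8);o[:,:460]=a;o[:360,465:785]=b
o=np.clip(o*1.5,0,255).astype(np.uint8)
cv2.imwrite("pics/crop.png",o)
E
cat > h.py <<'E'
import numpy as np,cv2,pickle
def pix2w(d,u,v,z):
    p=cv2.undistortPoints(np.array([[[u,v]]],float),d["camera_matrix"],d["distortion"])[0,0]
    T=d["T"];r=T[:3,:3]@[p[0],p[1],1];o=T[:3,3];return o+r*(z-o[2])/r[2]
def w2pix(d,P):
    T=np.linalg.inv(d["T"]);return cv2.projectPoints(np.array(P,float).reshape(-1,3),cv2.Rodrigues(T[:3,:3])[0],T[:3,3],d["camera_matrix"],d["distortion"])[0][:,0]
E
```

```text
(no output)
```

View pics/crop.png

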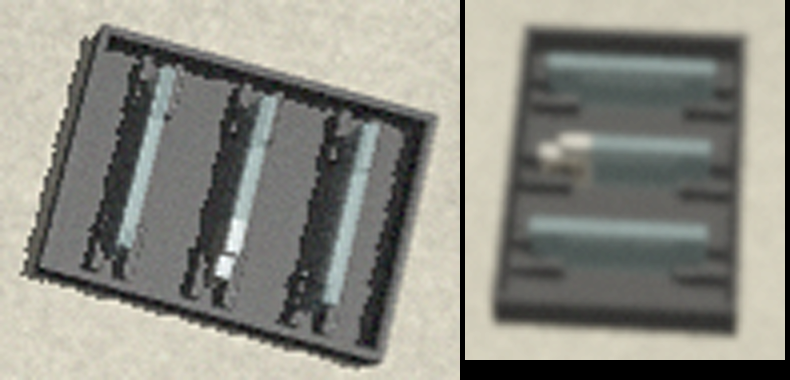

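The middle plate is the one. Its frosted, notched end points toward the robot, near top pixel (420,274), and the label faces the side camera (−y). That matches the description: seen from there, frosted end on the left. Next I'll compute positions.

```bash
python3 - <<'E'
import pickle;from h import *
t=pickle.load(open("top0.pkl","rb"));s=pickle.load(open("side0.pkl","rb"))
c=lambda u,v:(u/4+365,v/4+205)
C=np.array([pix2w(t,*c(*p),.03)[:2] for p in[(103,28),(436,117),(378,362),(25,273)]]);print("bin",C,C.mean(0))
e1=((C[0]+C[1])-(C[2]+C[3]))/2; e2=(C[1]+C[2]-C[0]-C[3])/2;print(np.linalg.norm(e1),np.linalg.norm(e2),np.degrees(np.arctan2(e1[1],e1[0])),np.degrees(np.arctan2(e2[1],e2[0])))
A=pix2w(t,*c(270,97),.049)[:2];B=pix2w(t,*c(243,222),.049)[:2];B2=pix2w(t,*c(223,275),.037)[:2]
print("plate far/mid/near",A,B,B2,np.linalg.norm(A-B2),np.degrees(np.arctan2(*(A-B2)[::-1])))
S=lambda u,v:((u-465)/4+280,v/4+275)
print("side far,near",pix2w(s,*S(711,143),.049),pix2w(s,*S(538,150),.037))
P=np.array([pix2w(t,*p,.013)[:2] for p in[(190,194),(246,226),(213,282),(155,250)]]);print("pad",P,P.mean(0))
print("jar",pix2w(t,309,267,.045))
E
```

```text
bin [[ 0.57697369 -0.17031013]
 [ 0.52353517 -0.35033576]
 [ 0.39095664 -0.3086538 ]
 [ 0.44257249 -0.12196456]] [ 0.4835095  -0.23781606]
0.14087506419034623 0.19073293412600556 -18.63448674056755 -105.98564390790021
plate far/mid/near [ 0.53248089 -0.2553656 ] [ 0.46506624 -0.23668573] [ 0.43847858 -0.22692196] 0.09821138577568231 -16.834997767993958
side far,near [ 0.53495138 -0.2569891   0.049     ] [ 0.43698938 -0.23031822  0.037     ]
pad [[0.63155434 0.27632808]
 [0.55542711 0.14981299]
 [0.43237029 0.22047215]
 [0.50533709 0.34960158]] [0.53117221 0.2490537 ]
jar [0.45673697 0.01110759 0.045     ]
```

Plate centre is about (0.485, −0.242), with its far (clear) end at azimuth −16.5°. I'll grip 18 mm toward the far end, at (0.502, −0.2465), yaw −16.5°. The pad centre is (0.531, 0.249). I'm moving now, at height.

Request:
move_arm(
  rows="-1 -0.7 0 0 0 0;-1 -0.7 0 0 0 0;-1 -0.7 0 0 0 0;-1 -0.7 0 0 0 0;-1 -0.7 0 0 0 0;-1 -0.7 0 0 0 0;-1 -0.7 0 0 0 0;-1 -0.7 0 0 0 0;-1 -0.7 0 0 0 0;-1 -0.7 0 0 0 0;-1 -0.7 0 0 0 0;-1 -0.7 0 0 0 0",
  claw=-0.1,
)

```text
time: 1.6
eef_pos: [0.4228, 0.3226, 0.2186]
tcp_rot: [-3.135, -0.002, 2.711]
ft_force: [-1.1, -0.4, -0.4]
finger_gap: 0.0392
```

Request:
move_arm(
  rows="-1 -0.7 0 0 0 0.1;-1 -0.7 0 0 0 0;-1 -0.7 0 0 0 0;-1 -0.7 0 0 0 0;-1 -0.7 0 0 0 0;-1 -0.7 0 0 0 0;-1 -0.7 0 0 0 0",
)

```text
time: 2.48
eef_pos: [0.496, 0.1562, 0.218]
tcp_rot: [-3.135, -0.003, 2.597]
ft_force: [-0.7, -0.5, 0.6]
finger_gap: 0.0392
```

Request:
move_arm(
  rows="-0.63 -1 0 0 0 0;-0.63 -1 0 0 0 0;-0.63 -1 0 0 0 0;-0.63 -1 0 0 0 0;-0.63 -1 0 0 0 0;-0.63 -1 0 0 0 0;-0.63 -1 0 0 0 0;-0.63 -1 0 0 0 0;-0.63 -1 0 0 0 0;-0.63 -1 0 0 0 0;-0.63 -1 0 0 0 0;-0.63 -1 0 0 0 0",
)

```text
time: 3.98
eef_pos: [0.4937, -0.1452, 0.2167]
tcp_rot: [-3.139, -0.007, 2.587]
ft_force: [0.3, 0.7, 0.3]
finger_gap: 0.0393
```

Request:
move_arm(
  rows="-0.63 -1 0 0 0 0;-0.63 -1 0 0 0 0;-0.63 -1 0 0 0 0;-0.63 -1 0 0 0 0;-0.63 -1 0 0 0 0;0 0 0 0 0 0.17;0 0 0 0 0 0.17;0 0 0 0 0 0.17;0 0 0 0 0 0.17;0 0 0 0 0 0.17;0 0 0 0 0 0.17;0 0 0 0 0 0.17",
)

```text
time: 5.48
eef_pos: [0.4837, -0.2754, 0.2142]
tcp_rot: [-3.132, -0.007, 1.285]
ft_force: [-0.1, 0.5, -0.3]
finger_gap: 0.0392
```

Request:
move_arm(
  rows="0 0 0.5 0 0 0.17;0 0 0.5 0 0 0.17;0 0 0.5 0 0 0.17;0 0 0.5 0 0 0.17;0 0 0.5 0 0 0.17;0 0 0.5 0 0 0.17;0 0 0 0 0 0.17;0 0 0 0 0 0.17;0 0 0 0 0 0.17",
)

```text
time: 6.6
eef_pos: [0.4763, -0.2772, 0.1507]
tcp_rot: [-3.127, 0.012, -0.378]
ft_force: [-0.0, -0.1, 0.8]
finger_gap: 0.0392
```

Request:
move_arm(
  rows="0.31 -0.95 0 0 0 0;0.31 -0.95 0 0 0 0;0 0 0.5 -0.014 0.011 -0.087;0 0 1 0 0 0;0 0 1 0 0 0;0 0 0.8 0 0 0;0 0 0 0 0 0",
)

```text
time: 7.48
eef_pos: [0.5049, -0.2399, 0.0798]
tcp_rot: [-3.138, 0.001, -0.275]
ft_force: [0.2, 0.4, 0.0]
finger_gap: 0.0393
```

```bash
cat > look.py <<'E'
import sys;from workcell import bot;from h import *
n=sys.argv[1]
def crop(c,x0,y0,w,h,k=5):
    d=bot.get_image(c);i=d["image"][y0:y0+h,x0:x0+w,::-1];pickle.dump(d,open(c+n+".pkl","wb"))
    return cv2.resize(i,None,fx=k,fy=k,interpolation=cv2.INTER_CUBIC)
s=bot.state();print(s["time"],s["eef_pos"],s["tcp_rot"],s["finger_gap"])
E
cat > l1.py <<'E'
from look import *
a=crop("top",375,200,100,100,4);b=crop("side",275,250,90,110,4)
o=np.zeros((440,770,3),np.uint8);o[:400,:400]=a;o[:,405:765]=b
cv2.imwrite(f"pics/l{n}.png",np.clip(o*1.5,0,255).astype(np.uint8))
E
python3 l1.py 1
```

```text
7.475 [ 0.50492918 -0.23990798  0.0798174 ] [-3.13824664e+00  1.09759701e-03 -2.74601310e-01] 0.03931081782591655
```

View pics/l1.png

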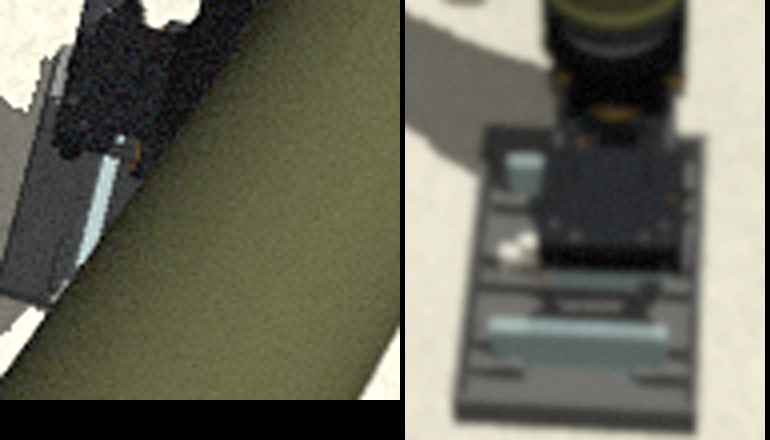

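The fingers straddle the middle plate at its clear part: in the side crop the frosted end shows at (518,250), left of the gripper. I'll shift 7 mm along the jaw axis and descend.

Request:
move_arm(
  rows="-0.05 0.36 0 0 0 0.013;0 0 0.7 0 0 0;0 0 0.7 0 0 0;0 0 0.7 0 0 0;0 0 0.6 0 0 0;0 0 0 0 0 0",
)

```text
time: 8.32
eef_pos: [0.5034, -0.248, 0.0242]
tcp_rot: [-3.138, -0.003, -0.29]
ft_force: [-0.0, -0.2, 0.4]
finger_gap: 0.0393
```

Request:
move_arm(
  rows="0 0 0.15 0 0 0;0 0 0 0 0 0;0 0 0 0 0 0;0 0 0 0 0 0;0 0 0 0 0 0",
  claw=-1,
  newtons=15,
)

```text
time: 8.95
eef_pos: [0.5045, -0.2483, 0.0222]
tcp_rot: [-3.138, -0.005, -0.29]
ft_force: [-0.3, -0.5, -0.8]
finger_gap: 0.0082
```

The gap is 8.2 mm, so the plate is gripped. Lifting now.

Request:
move_arm(
  rows="0 0 -0.3 0 0 0;0 0 -0.5 0 0 0;0 0 -0.8 0 0 0;0 0 -1 0 0 0;0 0 -1 0 0 0;0 0 -1 0 0 0;0 0 -1 0 0 0;0 0 -1 0 0 0;0 0 -1 0 0 0;0 0 -1 0 0 0;0 0 -1 0 0 0;0 0 0 0 0 0",
  newtons=20,
)

```text
time: 10.45
eef_pos: [0.5038, -0.2506, 0.232]
tcp_rot: [-3.136, -0.013, -0.292]
ft_force: [0.3, -0.6, -1.0]
finger_gap: 0.0076
```

```bash
cat > l2.py <<'E'
from look import *
p=w2pix(bot.get_image("side"),s["eef_pos"])[0].astype(int);x=min(max(p[0]-75,0),490);y=min(max(p[1]-50,0),380)
b=crop("side",x,y,150,115,5);print(p,x,y)
cv2.imwrite(f"pics/l{n}.png",np.clip(b*1.4,0,255).astype(np.uint8))
E
python3 l2.py 2
```

```text
10.45 [ 0.50376161 -0.25058613  0.23198396] [-3.1355787  -0.01319987 -0.2918977 ] 0.007624838716198802
[327 263] 252 213
```

View pics/l2.png

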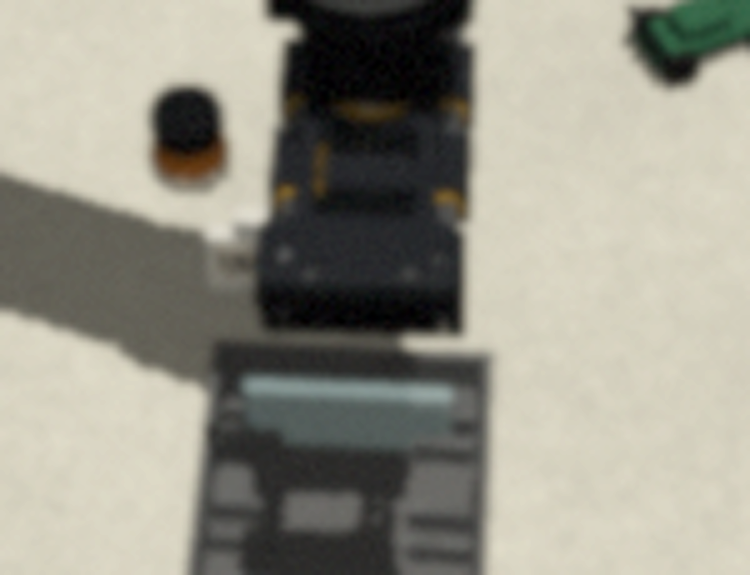

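The plate is held, with the frosted end visible at crop (230,255), and it is clear of the bin. Carrying it toward the pad.

Request:
move_arm(
  rows="-0.15 -0.5 0 0 0 0;-0.3 -1 0 0 0 0;-0.3 -1 0 0 0 0;-0.3 -1 0 0 0 0;-0.3 -1 0 0 0 0;-0.3 -1 0 0 0 0;-0.3 -1 0 0 0 0;-0.3 -1 0 0 0 0;-0.3 -1 0 0 0 0;-0.3 -1 0 0 0 0;-0.3 -1 0 0 0 0;-0.3 -1 0 0 0 0",
)

```text
time: 12.05
eef_pos: [0.4942, 0.006, 0.2205]
tcp_rot: [-3.141, 0.009, -0.289]
ft_force: [0.1, -0.1, -0.5]
finger_gap: 0.008
```

Request:
move_arm(
  rows="-0.3 -1 0 0 0 0;-0.3 -1 0 0 0 0;-0.3 -1 0 0 0 0;-0.3 -1 0 0 0 0;-0.3 -1 0 0 0 0;-0.3 -1 0 0 0 0;-0.3 -1 0 0 0 0;-0.3 -1 0 0 0 0;-0.3 -1 0 0 0 0;-0.3 -1 0 0 0 0;-0.3 -1 0 0 0 0;-0.3 -1 0 0 0 0",
)

```text
time: 13.55
eef_pos: [0.4884, 0.2737, 0.2168]
tcp_rot: [3.138, 0.014, -0.285]
ft_force: [-0.5, 0.1, -0.5]
finger_gap: 0.0078
```

Request:
move_arm(
  rows="0 0 0 0 0 -0.17;0 0 0 0 0 -0.17;0 0 0 0 0 -0.17;0 0 0 0 0 -0.17;0 0 0 0 0 -0.17;0 0 0 0 0 -0.17;0 0 0 0 0 -0.17;0 0 0 0 0 -0.17;0 0 0 0 0 -0.17;0 0 0 0 0 -0.17;0 0 0 0 0 -0.17;0 0 0 0 0 -0.17",
)

```text
time: 15.05
eef_pos: [0.4878, 0.2861, 0.2152]
tcp_rot: [-3.126, -0.005, 1.926]
ft_force: [-0.8, -0.0, -1.7]
finger_gap: 0.0077
```

Request:
move_arm(
  rows="0.1 0 0 0 0 -0.17;0 0.9 0 0 0 0;0 0 0 -0.1 0 0;0 0 0 -0.15 0 0;0 0 0 -0.15 0 0;0 0 0 -0.15 0 0;0 0 0 -0.15 0 0;0 0 0 -0.1 0 0;0 0 0 0 0 0",
)

```text
time: 16.18
eef_pos: [0.5018, 0.3059, 0.2117]
tcp_rot: [2.346, -0.013, 2.117]
ft_force: [0.7, 0.4, -0.0]
finger_gap: 0.0078
```

Request:
move_arm(
  rows="0 0 0 -0.13 0 0;-0.13 -0.67 0.5 0 0 0;-0.13 -0.67 0.5 0 0 0;-0.13 -0.67 0.5 0 0 0;0 0 0 0 0 0;0 0 0 0 0 0",
)

```text
time: 16.92
eef_pos: [0.5145, 0.3047, 0.189]
tcp_rot: [2.221, -0.01, 2.104]
ft_force: [-0.3, -0.2, -0.1]
finger_gap: 0.0078
```

```bash
cat > l3.py <<'E'
from look import *
from scipy.spatial.transform import Rotation as R
r=R.from_euler("xyz",s["tcp_rot"]).as_matrix();f=s["eef_pos"]-0.056*r[:,0]
print("frosted est",f,"to pad",f-[.531,.249,.013],"plate y tilt",np.degrees(np.arccos(r[2,1])),s["ft_force"],abs(s["qd"]).max())
a=crop("top",140,170,110,120,4);b=crop("side",240,100,110,120,4)
print("frosted px top/side",w2pix(pickle.load(open("top"+n+".pkl","rb")),f),w2pix(pickle.load(open("side"+n+".pkl","rb")),f))
cv2.imwrite(f"pics/l{n}.png",np.clip(np.hstack([a[:,:400],b[:,:400]])*1.3,0,255).astype(np.uint8))
E
python3 l3.py 3
python3 -c "
from look import *
cv2.imwrite('pics/top4.png',crop('top',0,0,640,480,1))" 4
```

```text
16.925 [0.5144767  0.3046791  0.18904422] [ 2.22051624 -0.01034962  2.10362235] 0.0077791053751494164
frosted est [0.54292148 0.25644469 0.18846465] to pad [0.01192148 0.00744469 0.17546465] plate y tilt 37.23024782822265 [-0.32124618 -0.23900066 -0.14148245] 0.018550692356798165
frosted px top/side [[175.42296385 213.39589901]] [[298.06162199 129.35782391]]
17.025 [0.51442966 0.30428179 0.1889732 ] [ 2.22034764 -0.01022543  2.10319195] 0.00775474105885656
```

View pics/l3.png

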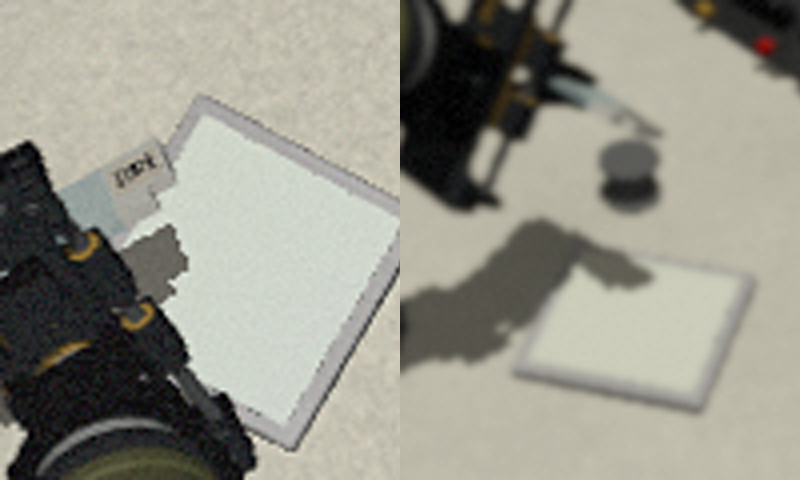

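View pics/top4.png

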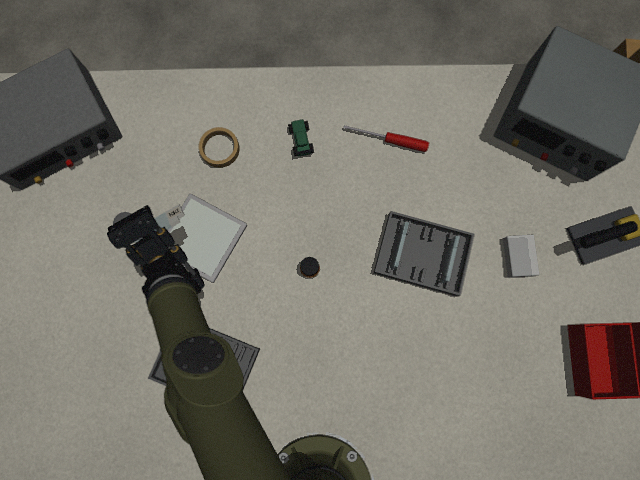

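The label faces up, and its top pixel (174,212) agrees with the estimate (175,213). Both plain plates are still in the bin and the bystanders are unmoved. One small correction to centre it and lower it a little.

Request:
move_arm(
  rows="0 -0.5 -0.05 0 0 0;0 -0.5 -0.05 0 0 0;0 0 0 0 0 0;0 0 0 0 0 0;0 0 0 0 0 0;0 0 0 0 0 0",
)

```text
time: 17.82
eef_pos: [0.5094, 0.3022, 0.1807]
tcp_rot: [2.228, -0.009, 2.099]
ft_force: [-0.3, -0.3, 0.0]
finger_gap: 0.0077
```

```bash
python3 l3.py 5
```

```text
17.825 [0.50943629 0.30219943 0.18073607] [ 2.22822465 -0.00895685  2.09860518] 0.007697717009778024
frosted est [0.53763909 0.25382226 0.18023449] to pad [0.00663909 0.00482226 0.16723449] plate y tilt 37.67084529893944 [-0.33871313 -0.29748305  0.02490841] 0.0024991000971013814
frosted px top/side [[177.94789743 217.15019225]] [[296.54537442 132.61670068]]
```

View pics/l5.png

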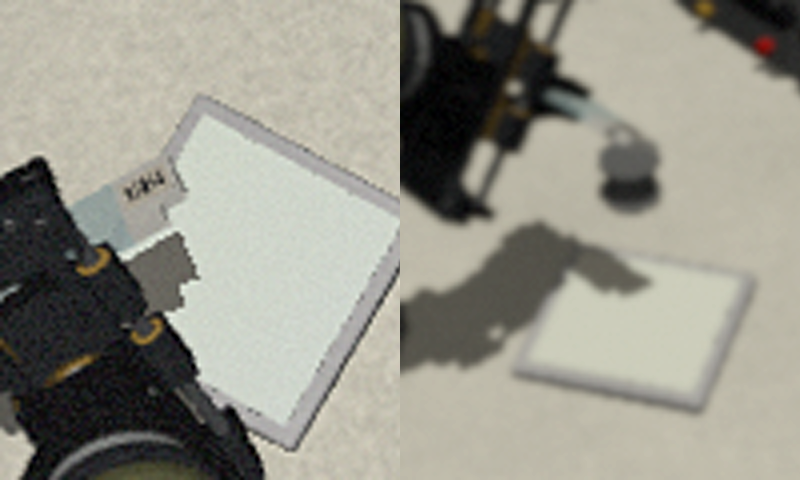

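The label centre is at top pixel (177,216), against a prediction of (178,217). The frosted end is about 8 mm from the pad centre and 167 mm up, with a tilt of 38°, and it is steady. Handing in.

```bash
python3 -c "
from workcell import bot
print(bot.job_done());s=bot.state();print(s['time'],s['eef_pos'],s['finger_gap'])"
```

```text
the job is handed in; nothing more can be done
None
the job is handed in; nothing more can be done
```

I lifted the notched plate from the middle slot of the far bin, gripping its clear part about 20 mm from the middle. I carried it to the light pad, tipped it label side up and handed the job in while still holding it, at about 18 s; no verdict is reported.

In the last checks:
- **Position:** the frosted end was about 8 mm from the pad centre in plan and about 167 mm above its top. This comes from the arm pose and grip offset; the label's pixel position in the top picture agreed within about 1 px.
- **Tilt:** the label side was about 38° from straight up.
- **Hold:** the finger gap was 7.7 mm on the plate, and the arm was nearly still.
- **Surroundings:** a top picture, taken just before the final small correction, showed both plain plates in their slots and the bystanders I could see in place. The gripper partly hid the solder spool there, but the later side picture showed it standing.

The downward moves over the pad fell short: about 23 mm of the 50 mm asked, then about 8 mm of 15 mm. The plate is therefore a little higher than the 150 mm I aimed for, but within limits. I could not read the state after handing in.

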